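# Hook the lipped parts bin over the rack's rail and swing it down

## Robot

A 6-joint arm with a two-finger parallel gripper is mounted at the origin on a cart in front of the work surface, level with it; the furniture and walls round the work are solid. World frame = base frame: x ahead of the robot, y to its left, z up, the work surface at z = 0. Lengths are in m, angles in rad, forces in N, time in s.
With the tool pointing down it reaches from about 0.35 to 0.975 m from the base axis. Payload 4.9 kg.
Tool frame: the origin (TCP) lies on the front face of the gripper's body, between the roots of the fingers; the fingertips stand ctrl.tip_extent ahead of it and the grasp point (between the pads) lies 54 mm ahead of it (ctrl.tip_extent is the distance from the TCP to the fingertips, in m); z points along the fingers, y is the line along which they close (so a half turn about z gives the same grasp; the last joint's range is limited). The gripper opens to 85 mm and grips with 20 to 120 N. Pads are 22 mm wide; open, the fingers measure 114 mm over their backs; the gripper's body (76 mm by 85 mm) begins 54 mm behind the grasp point. The pads swing forward as they close: fully open they stand 13 mm farther back than shut.
Start: joints at [-1.395, 0.053, 1.613, -0, 1.476, -0.119], TCP at [0.182, -0.598, 0.304] pointing down, gripper open.
Joint ranges: [-3.01, 3.01], [-1.01, 2.22], [0.06, 2.58], [-1.02, 4.17], [0.09, 2.62], [-3.14, 3.14]. Speed limits (rad/s): [2.57, 2.57, 3.14, 3.14, 3.14, 3.14].

## Interface

Orientations are given as a rotation vector (axis times angle).
In Python, from station import ctrl gives the robot as it stands.
- The arm moves only by the tool apply_moves, never from a script. Its argument "rows" is one flat list of numbers, 6 for each row, row after row: the shift along the tool's x, y, z normalised to -1 to 1, where 1 is 0.6 m, then the turn, a rotation vector about the tool's x, y, z normalised to -1 to 1, where 1 is 90 degrees. A call has 1 to 20 rows; each row is the pose to reach, as a shift and turn from the pose commanded when the call began, along the tool's axes at that moment; what a row does not reach only later rows make up. A row lasts 1/10 s, in which the tool goes at most 50 mm and 8.59 degrees, less where a joint would pass 70% of its speed; a pose out of reach is approached as far as the arm can. A call with a number of a shift or a turn outside -1 to 1 is refused whole. A call with a gripper value outside its range is refused whole. "grip" is the opening, from 0 (shut) to 1 (fully open), set as the call begins (left out, the last holds). The fingers move at their own pace and stop on an object; "grip_force" is the grip in N (left out, the last holds). Time passes only in rows, so rows that repeat a pose let the fingers close. It gives the time, the measured TCP pose, the force, the opening and the grip force at its end, in the units of the state.
- ctrl.get_obs(): the state, without advancing time (a new reading comes with each control period).
- ctrl.get_image(name): name is "scene" or "top"; returns (picture, depth): 480x640x3 uint8, blue, green, red; 480x640 float32, m along the optical axis (not along the pixel's ray), 0 where there is no reading.
- ctrl.camera_model(name): a dict with "mtx" (3x3 intrinsics, pixels), "R" (3x3) and "t" (3): a world point X has camera coordinates R X + t. Camera axes: x right, y down, z forward; pixel columns grow to the right and rows downward; lengths in m; the calibration is good to about 2 mm. A picture is of the moment at which its call begins. camera_model takes no time and is no camera call.
- ctrl.finish_job(): hands the job in; it is judged then, once.
The state is a dict: "t": time; "q": joint angles; "dq": joint speeds; "effort": joint torques, N m; "tool_pos": TCP position; "tool_rot": TCP orientation; "contact_force": force on the tool from outside, world axes, zero at the start; "wrist_torque": the same for the moment, N m; "opening": finger opening in m; "grip_force": force on a finger pad.
Only numpy, scipy, OpenCV 4.12 (cv2) and the standard library are available. Lean on these libraries where they do the work, as an engineer would, in place of code of your own. Each camera call takes 0.05 s, during which the arm holds its last target. There are 200 camera calls.

## Task

Clear the bench by hanging the small wooden bin that has a lip behind its tall back on the rail of the low rack, midway between the posts: hold it tipped front-up by about 20 degrees, lower the lip over the rail so that it catches behind, and, still holding the bin, swing it down until its back lies flat against the strip below the rail. Then let go and leave it hanging there, square to the rail. The other bin, which has no lip, stays where it stands.

Things in the scene. Friction and masses are not known exactly. Their poses are not given: they have to be found in the camera images.
- bin_grip (a point): Centre of the hanging bin's grip plate, 98 mm above the bin's underside. The plate rises from the bin's middle divider: 10 mm thick in y, 44 mm long in x, its top 115 mm above the underside; pinch it across y. Axes as hanging_bin.
- hanging_bin: Wooden two-compartment bin, about 0.22 kg. Origin: centre of its underside; x from front to back, y along its width, z up. 70 mm deep, 110 wide, walls 6 mm thick, 50 high; the back wall (outer face x = +35 mm) is 80 high. A 6 mm strip, 90 wide, its underside 80 up, goes back from that wall and ends in the down-turned lip (x = 65 to 71). bin_grip is at (-3, 0, 98) mm.
- bin_lip (a point): Lower inner edge of the hanging bin's lip, mid-width, at (65, 0, 64) mm from the bin's origin; axes as hanging_bin. Between back wall and lip the hook is a slot 30 mm wide and 16 mm deep, open downwards. Hung, this point is 5 to 10 mm behind rail_top and 16 mm below it.
- rail_top (a point): Top middle of the rail of the fixed low wooden rack, 110 mm above the bench. x to the rack's rear (the bin hangs on the -x side, its x along this x), y along the rail, z up. The rail is 10 mm thick in x (-5 to +5 mm), 26 high, free for 120 mm either way in y up to its posts, which are 2 mm higher. The foot board is 14 mm thick, x = -40 to +80 mm.
- stop_front (a point): Middle of the front face of the rack's lower strip, at x = -22 mm, z = -56 mm from rail_top, same axes; the strip is 22 mm high. The bin's back wall lies flat on it when hung, its underside 30 mm above the bench. Upright, bin and rack then have only 3 mm of play in x; tipped front-up by 20 degrees the lip has about 6 mm either way.
- tote_grip (a point): Centre of the grip plate of the other bin, 98 mm above its underside: same size, wood and grip plate as the hanging bin, but all four walls are 50 mm high and there is no lip. It stays where it stands.

How it is judged:
On the way, in this order (a step that is already met when the one before it is completed fails the run):
1. near the rail's middle, the bin's lip is behind the rail and below its top while the bin is tipped by at least 12 degrees (x of bin_lip in the frame of rail_top between 0.002 and 0.035 m and z of bin_lip in the frame of rail_top between -0.035 and -0.005 m and y of bin_lip in the frame of rail_top between -0.035 and 0.035 m and angle between hanging_bin's own z axis and vertical above 0.2 rad), for 0.1 s.
2. the bin is swung down flat on the rail while the fingers still hold it (x of bin_lip in the frame of rail_top between 0.002 and 0.035 m and z of bin_lip in the frame of rail_top between -0.035 and -0.005 m and y of bin_lip in the frame of rail_top between -0.035 and 0.035 m and angle between hanging_bin's own z axis and vertical below 0.16 rad and angle between the x axis of hanging_bin and the x axis of rail_top, either way round below 0.18 rad and contact force between the fingers and hanging_bin above 1 N), for 0.1 s.
At the end, for the whole second after the job is handed in: The bin hangs on the rail, its lip behind the rail's middle (2 to 35 mm) and 5 to 35 mm below its top, within 35 mm of the rail's middle along it, upright within 9 degrees and square to the rail within 10 degrees; the other bin is within 30 mm of where it stood (x of bin_lip in the frame of rail_top between 0.002 and 0.035 m and z of bin_lip in the frame of rail_top between -0.035 and -0.005 m and y of bin_lip in the frame of rail_top between -0.035 and 0.035 m and angle between hanging_bin's own z axis and vertical below 0.16 rad and angle between the x axis of hanging_bin and the x axis of rail_top, either way round below 0.18 rad and distance of tote_grip from where it was at the start of the episode below 0.03 m); the robot touches nothing.
It fails at once if the other bin is pushed or lifted more than 50 mm from its place (distance of tote_grip from where it was at the start of the episode above 0.05 m).
It also fails if it takes over 42 s, if anything falls off the work surface, if the arm or the gripper's body presses on something with over 40 N, if the wrist force passes 120 N, or if a joint passes its speed limit or range.

## Working session

There is one attempt and no reset: what is moved stays moved. The work goes in short steps, Python scripts to look and compute and a tool call to move; the robot and the scene stay as the last step left them, time stands still between calls to the robot, and variables do not carry over. Pictures are saved under pics/ and viewed, at most 10 in all, crops included, and the job is handed in when it is done.

Besides the shell and the picture viewer there is one more tool, called after "Call:" by a JSON object that holds its "op" and its "data", one argument or row to a line. apply_moves: Moves the arm, as the interface text tells. Its arguments: {"type":"object","properties":{"rows":{"type":"array","items":{"type":"number"}},"grip":{"type":"number"},"grip_force":{"type":"number"}},"required":["rows"]}

```bash
mkdir -p pics
python3 - <<'E'
from station import ctrl
import cv2, numpy as np
for n in ("scene","top"):
    im,d=ctrl.get_image(n); cv2.imwrite(f"pics/{n}0.png",im); np.save(f"{n}0.npy",d); 
    c=ctrl.camera_model(n); print(n,c["mtx"].tolist(),(-c["R"].T@c["t"]).round(3),c["R"].round(3).tolist())
o=ctrl.get_obs(); print(o, ctrl.tip_extent)
E
```

```text
scene [[607.3909596344903, 0.0, 324.23832934542475], [0.0, 607.3909596344903, 254.25136439055055], [0.0, 0.0, 1.0]] [0.119 0.491 0.767] [[-0.579, -0.816, -0.007], [-0.615, 0.442, -0.653], [0.535, -0.373, -0.758]]
top [[489.8756660612218, 0.0, 322.8058320325066], [0.0, 489.8756660612218, 240.60307580401872], [0.0, 0.0, 1.0]] [0.4   0.167 0.94 ] [[-0.08, -0.997, -0.004], [-0.976, 0.08, -0.204], [0.203, -0.013, -0.979]]
{'t': 0.1, 'q': array([-1.39496643e+00,  5.32760652e-02,  1.61418063e+00, -1.53901962e-05,
        1.47599008e+00, -1.18983601e-01]), 'dq': array([ 0.00167759, -0.00080982, -0.00161967,  0.0006375 , -0.00046344,
        0.0008533 ]), 'effort': array([ 1.48183412e-04, -3.94906926e+01, -3.71361959e+01, -1.28152055e-04,
        3.91023204e-03,  5.13484721e-06]), 'tool_pos': array([ 0.18153094, -0.59759916,  0.30278069]), 'tool_rot': array([-3.10568979e+00, -4.61146853e-01,  1.06761233e-04]), 'contact_force': array([ 0.79940427,  0.82015136, -0.12997717]), 'wrist_torque': array([-0.02427675,  0.01856489, -0.05686918]), 'grip_force': 0.0, 'opening': 0.08561806712336563} 0.0726
```

View pics/top0.png

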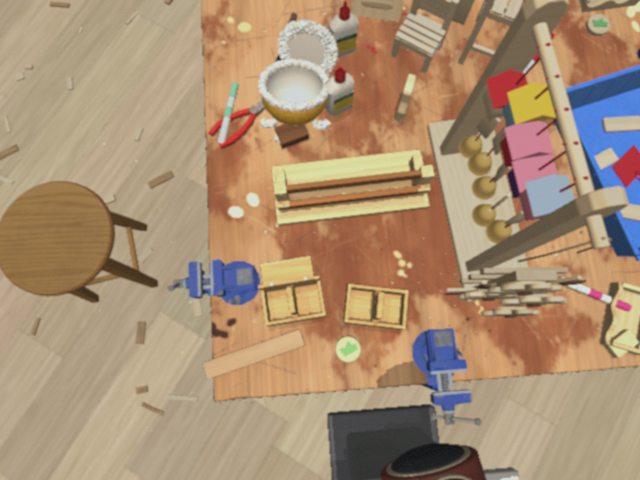

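View pics/scene0.png

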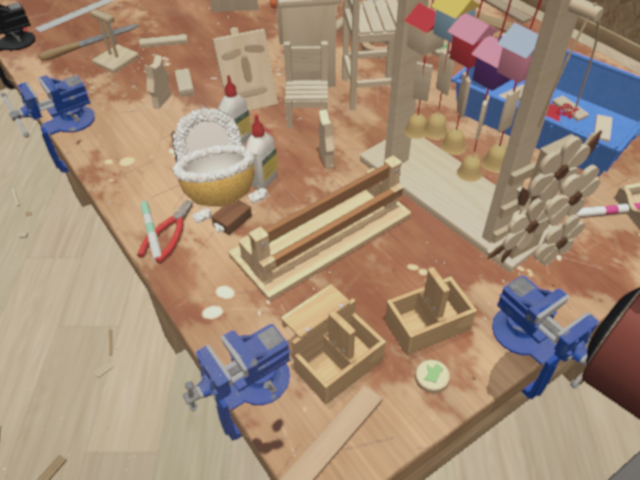

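The top view shows the lipped bin at about (293,295) with its lip strip at (288,268), the tote at (376,306), and the rack's posts at about (281,180) and (427,172). The scene view agrees with this.

```bash
cat > h.py <<'E'
import cv2, numpy as np
from station import ctrl
def cloud(n,d):
    c=ctrl.camera_model(n); K=c["mtx"]; v,u=np.indices(d.shape)
    P=np.stack([(u-K[0,2])/K[0,0]*d,(v-K[1,2])/K[1,1]*d,d],-1)
    W=(P-c["t"])@c["R"]; W[d<=0]=np.nan; return W
E
python3 - <<'E'
from h import *
W=cloud("top",np.load("top0.npy")); im=cv2.imread("pics/top0.png")
np.set_printoptions(suppress=True,precision=3,linewidth=200)
def rep(name,u0,u1,v0,v1,bands):
    B=W[v0:v1,u0:u1].reshape(-1,3)
    for a,b in bands:
        S=B[(B[:,2]>a)&(B[:,2]<b)]
        if len(S)<8: print(name,a,b,len(S)); continue
        r=cv2.minAreaRect(S[:,:2].astype(np.float32)*1000)
        print(name,a,b,len(S),"mean",S.mean(0),"rect mm",np.round(r[0],1),np.round(r[1],1),round(r[2],1))
rep("bin",255,335,250,335,[(.04,.055),(.075,.092),(.105,.125)])
rep("tote",338,415,275,340,[(.04,.055),(.105,.125)])
rep("rack",262,445,140,230,[(.008,.02),(.05,.07),(.1,.1109),(.111,.125),(.1,.125)])
S=cloud("scene",np.load("scene0.npy"))
B=S[150:300,225:420].reshape(-1,3)
for a,b in[(.008,.02),(.05,.07),(.1,.125)]:
    s=B[(B[:,2]>a)&(B[:,2]<b)]; r=cv2.minAreaRect(s[:,:2].astype(np.float32)*1000); print("scene",a,b,len(s),s.mean(0),r)
# profile across rack mid
for u in (330,352,375): print(W[145:230:3,u])
cv2.imwrite("pics/c1.png",cv2.resize(im[140:345,245:445],None,fx=2.9,fy=2.9,interpolation=cv2.INTER_CUBIC))
E
```

```text
bin 0.04 0.055 574 mean [0.471 0.223 0.049] rect mm [495.8 225.7] [106.2 118.7] 4.9
bin 0.075 0.092 1286 mean [0.526 0.224 0.086] rect mm [521.6 224.4] [99.6 98.4] 52.0
bin 0.105 0.125 160 mean [0.475 0.219 0.114] rect mm [475.2 219.4] [43.6 10. ] 4.3
tote 0.04 0.055 737 mean [0.457 0.069 0.049] rect mm [457.4  69.5] [110.   70.3] 79.1
tote 0.105 0.125 168 mean [0.454 0.07  0.114] rect mm [454.   70.1] [10.4 43.5] 78.8
rack 0.008 0.02 6057 mean [0.701 0.085 0.014] rect mm [708.   76.3] [344.9 175.6] 85.5
rack 0.05 0.07 1535 mean [0.672 0.089 0.062] rect mm [696.9  70.8] [ 95.  336.2] 6.0
rack 0.1 0.1109 887 mean [0.677 0.093 0.108] rect mm [678.7  93.5] [ 24.  285.5] 2.1
rack 0.111 0.125 346 mean [0.678 0.095 0.112] rect mm [677.9  93.5] [ 21.5 285.3] 2.1
rack 0.1 0.125 1251 mean [0.677 0.093 0.109] rect mm [678.7  93.5] [ 24.  285.5] 2.1
scene 0.008 0.02 6520 [0.693 0.073 0.014] ((756.1080322265625, 34.895660400390625), (236.73423767089844, 422.91064453125), 2.4848103523254395)
scene 0.05 0.07 2895 [0.703 0.108 0.06 ] ((705.432373046875, 106.30949401855469), (325.86376953125, 338.94
[... 1563 characters left out ...]
 ]]
[[ 0.784  0.033  0.002]
 [ 0.778  0.033  0.001]
 [ 0.772  0.034 -0.001]
 [ 0.761  0.036  0.013]
 [ 0.754  0.037  0.014]
 [ 0.748  0.038  0.013]
 [ 0.741  0.038  0.013]
 [ 0.735  0.039  0.012]
 [ 0.727  0.04   0.019]
 [ 0.723  0.04   0.013]
 [ 0.683  0.054  0.111]
 [ 0.677  0.055  0.113]
 [ 0.676  0.054  0.099]
 [ 0.696  0.043  0.017]
 [ 0.691  0.044  0.015]
 [ 0.67   0.051  0.063]
 [ 0.663  0.052  0.066]
 [ 0.659  0.052  0.063]
 [ 0.668  0.046  0.011]
 [ 0.661  0.047  0.013]
 [ 0.656  0.047  0.01 ]
 [ 0.649  0.048  0.013]
 [ 0.643  0.048  0.013]
 [ 0.641  0.047 -0.003]
 [ 0.634  0.048  0.001]
 [ 0.627  0.049  0.002]
 [ 0.622  0.049  0.001]
 [ 0.616  0.05  -0.001]
 [ 0.61   0.05   0.001]]
```

View pics/c1.png

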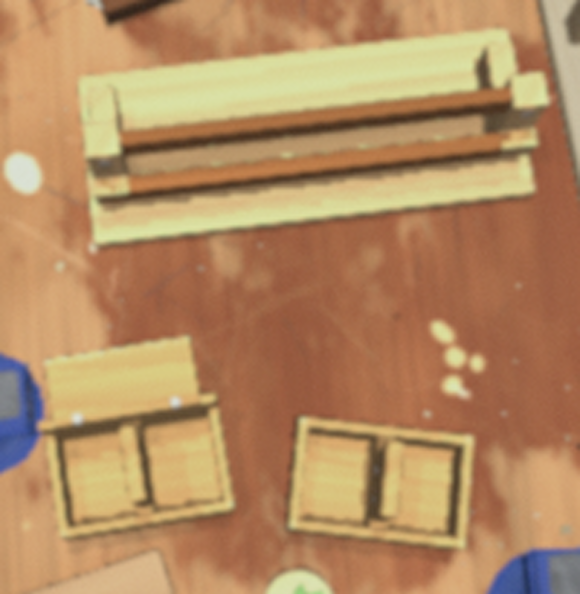

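```bash
cat >> h.py <<'E'
from scipy.spatial.transform import Rotation as Ro
np.set_printoptions(suppress=True,precision=4,linewidth=200)
def binR(yaw,tip): # tool orientation for bin yaw/tip (deg): tool x=bin x, y=-bin y, z=-bin z
    return Ro.from_euler('z',yaw,degrees=True)*Ro.from_euler('y',tip,degrees=True)*Ro.from_euler('x',180,degrees=True)
def row(p,R,p0,R0):
    s=R0.inv().apply(np.asarray(p)-p0)/0.6; w=(R0.inv()*R).as_rotvec()/(np.pi/2)
    return np.r_[s,w].round(4).tolist()
def now():
    o=ctrl.get_obs(); return o["tool_pos"],Ro.from_rotvec(o["tool_rot"])
E
python3 - <<'E'
from h import *
P=np.vstack([cloud(n,np.load(n+"0.npy")).reshape(-1,3) for n in("top","scene")])
P=P[(P[:,2]>.06)]
for x in np.arange(.1,1.0,.1):
  print(round(x,1),[ (lambda s: round(float(np.percentile(s,99)),2) if len(s)>5 else 0)(P[(abs(P[:,0]-x)<.05)&(abs(P[:,1]-y)<.05),2]) for y in np.arange(-.6,.45,.1)])
p0,R0=now()
print(row([.42,-.15,.32],binR(4.3,0),p0,R0))
E
```

```text
0.1 [0, 0, 0, 0, 0, 0, 0, 0, 0, 0, 0]
0.2 [0, 0, 0, 0, 0, 0, 0.32, 0.3, 0, 0, 0]
0.3 [0, 0, 0, 0, 0, 0.11, 0.26, 0, 0, 0, 0]
0.4 [0, 0, 0, 0, 0.24, 0.25, 0.1, 0.12, 0, 0, 0]
0.5 [0, 0.09, 0.09, 0, 0.45, 0.47, 0, 0.12, 0.12, 0.1, 0.11]
0.6 [0.09, 0, 0.09, 0, 0.36, 0.43, 0, 0, 0.09, 0.1, 0.1]
0.7 [0.09, 0, 0.09, 0.09, 0, 0.46, 0.11, 0.11, 0.11, 0, 0]
0.8 [0.09, 0, 0.09, 0.09, 0, 0.46, 0.1, 0.1, 0.11, 0, 0]
0.9 [0, 0.09, 0.09, 0.18, 0.22, 0.07, 0.1, 0.14, 0.1, 0.09, 0]
[0.5971, -0.5984, -0.0275, -0.0012, -0.0, 0.1399]
```

Run:
```python
from h import *
P=np.vstack([cloud(n,np.load(n+"0.npy")).reshape(-1,3) for n in("top","scene")])
for z in (.15,.2,.25,.3,.4,.5):
  print(z,[ (round(float(y),2),(lambda s:(len(s),np.percentile(s,[0,2]).round(3).tolist()) if len(s)>3 else 0)(P[(P[:,2]>z)&(P[:,0]>.3)&(P[:,0]<1)&(abs(P[:,1]-y)<.025),0])) for y in np.arange(-.3,.05,.05)])
p0,R0=now()
for t in ([.36,-.3,.36],[.36,-.10,.36]): print(row(t,binR(4.3,0),p0,R0))
```

```text
0.15 [(-0.3, (78, [0.965, 0.969])), (-0.25, (454, [0.913, 0.916])), (-0.2, (2735, [0.426, 0.43])), (-0.15, (13891, [0.427, 0.435])), (-0.1, (31673, [0.436, 0.452])), (-0.05, 0), (-0.0, 0)]
0.2 [(-0.3, 0), (-0.25, 0), (-0.2, (786, [0.445, 0.446])), (-0.15, (11040, [0.443, 0.447])), (-0.1, (27224, [0.446, 0.456])), (-0.05, 0), (-0.0, 0)]
0.25 [(-0.3, 0), (-0.25, 0), (-0.2, (222, [0.486, 0.487])), (-0.15, (8375, [0.447, 0.455])), (-0.1, (22848, [0.479, 0.507])), (-0.05, 0), (-0.0, 0)]
0.3 [(-0.3, 0), (-0.25, 0), (-0.2, (138, [0.486, 0.487])), (-0.15, (7299, [0.472, 0.477])), (-0.1, (19187, [0.479, 0.507])), (-0.05, 0), (-0.0, 0)]
0.4 [(-0.3, 0), (-0.25, 0), (-0.2, 0), (-0.15, (3121, [0.472, 0.475])), (-0.1, (4830, [0.48, 0.508])), (-0.05, 0), (-0.0, 0)]
0.5 [(-0.3, 0), (-0.25, 0), (-0.2, 0), (-0.15, 0), (-0.1, 0), (-0.05, 0), (-0.0, 0)]
[0.4288, -0.3883, -0.0946, -0.0012, -0.0, 0.1399]
[0.5256, -0.7073, -0.094, -0.0012, -0.0, 0.1399]
```

Call:
{"op": "apply_moves", "data": {
  "rows": [0.44, -0.39, -0.095, 0, 0, 0.14, 0.44, -0.39, -0.095, 0, 0, 0.14, 0.44, -0.39, -0.095, 0, 0, 0.14, 0.44, -0.39, -0.095, 0, 0, 0.14, 0.44, -0.39, -0.095, 0, 0, 0.14, 0.44, -0.39, -0.095, 0, 0, 0.14, 0.44, -0.39, -0.095, 0, 0, 0.14, 0.44, -0.39, -0.095, 0, 0, 0.14, 0.545, -0.71, -0.095, 0, 0, 0.14, 0.545, -0.71, -0.095, 0, 0, 0.14, 0.545, -0.71, -0.095, 0, 0, 0.14, 0.545, -0.71, -0.095, 0, 0, 0.14, 0.545, -0.71, -0.095, 0, 0, 0.14, 0.545, -0.71, -0.095, 0, 0, 0.14],
  "grip": 1
}}

```text
t: 1.5
tool_pos: [0.3706, -0.0948, 0.3606]
tool_rot: [3.139, 0.122, -0.0]
contact_force: [-0.7, 0.2, -0.4]
opening: 0.0853
grip_force: 0.0
```

Run:
```python
from h import *
p0,R0=now(); print(p0,ctrl.get_obs()["q"],R0.as_matrix()[:,0])
print(row([.475,.219,.26],binR(4.3,0),p0,R0))
```

```text
[ 0.3706 -0.0948  0.3606] [-0.4452 -0.6026  2.053  -0.0006  1.6909  1.0481] [ 0.997   0.0773 -0.0001]
[0.2139, -0.5081, 0.1673, 0.0004, 0.0001, 0.0015]
```

Call:
{"op": "apply_moves", "data": {
  "rows": [0.214, -0.508, 0.167, 0, 0, 0, 0.214, -0.508, 0.167, 0, 0, 0, 0.214, -0.508, 0.167, 0, 0, 0, 0.214, -0.508, 0.167, 0, 0, 0, 0.214, -0.508, 0.167, 0, 0, 0, 0.214, -0.508, 0.167, 0, 0, 0, 0.214, -0.508, 0.167, 0, 0, 0, 0.214, -0.508, 0.167, 0, 0, 0, 0.214, -0.508, 0.167, 0, 0, 0, 0.214, -0.508, 0.167, 0, 0, 0, 0.214, -0.508, 0.167, 0, 0, 0]
}}

```text
t: 2.6
tool_pos: [0.4765, 0.2166, 0.2615]
tool_rot: [-3.14, -0.113, -0.002]
contact_force: [1.0, -0.1, 0.5]
opening: 0.0853
grip_force: 0.0
```

Run:
```python
from h import *
p0,R0=now(); print(p0,ctrl.get_obs()["q"])
im,d=ctrl.get_image("scene"); cv2.imwrite("pics/s2.png",im); 
# project tool grasp axis plane at plate: where pads would land
c=ctrl.camera_model("scene")
for X in ([.4752,.2194,.115],[.4752,.2194,.098]):
    q=c["R"]@np.array(X)+c["t"]; print((c["mtx"]@q/q[2])[:2])
print(row([.475,.219,.152],binR(4.3,0),p0,R0))
```

```text
[0.4765 0.2166 0.2615] [ 0.2844 -0.1635  1.8921 -0.0003  1.4117  1.7831]
[340.0392 321.2147]
[339.8752 328.5684]
[-0.0025, -0.0043, 0.1824, 0.0, -0.0009, -0.0018]
```

View pics/s2.png

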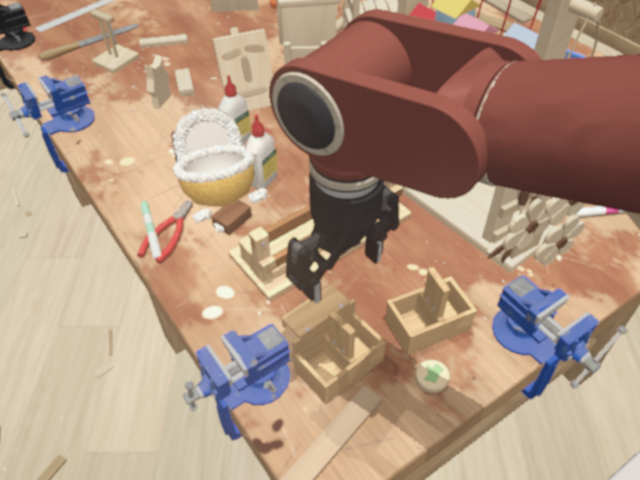

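The fingers straddle the lipped bin's grip plate near (340,321), so I go down and grip.

Call:
{"op": "apply_moves", "data": {
  "rows": [-0.0025, -0.0043, 0.08, 0, 0, 0, -0.0025, -0.0043, 0.14, 0, 0, 0, -0.0025, -0.0043, 0.17, 0, 0, 0, -0.0025, -0.0043, 0.183, 0, 0, 0, -0.0025, -0.0043, 0.183, 0, 0, 0, -0.0025, -0.0043, 0.183, 0, 0, 0]
}}

```text
t: 3.25
tool_pos: [0.4753, 0.2206, 0.1527]
tool_rot: [-3.139, -0.117, -0.004]
contact_force: [0.2, 0.2, 0.8]
opening: 0.0855
grip_force: 0.0
```

Call:
{"op": "apply_moves", "data": {
  "rows": [0, 0, 0, 0, 0, 0, 0, 0, 0, 0, 0, 0, 0, 0, 0, 0, 0, 0, 0, 0, 0, 0, 0, 0, 0, 0, 0, 0, 0, 0, 0, 0, 0, 0, 0, 0, 0, 0, 0, 0, 0, 0, 0, 0, 0, 0, 0, 0, 0, 0, 0, 0, 0, 0, 0, 0, 0, 0, 0, 0],
  "grip": 0,
  "grip_force": 60
}}

```text
t: 4.25
tool_pos: [0.4741, 0.2206, 0.1507]
tool_rot: [3.139, 0.118, -0.001]
contact_force: [0.3, -0.9, -1.6]
opening: 0.0095
grip_force: 60.8
```

```bash
cat >> h.py <<'E'
RAIL=np.array([.678,.0935,.110]); YAW=2.3; TCPB=np.array([-4.1,0,150.7])/1000; DYAW=0
def plan(lx,lz,th,ly=0):
    "TCP pose putting bin_lip at (lx,ly,lz) mm of the rail frame, tipped th deg"
    A=Ro.from_euler('z',YAW,degrees=True); B=A*Ro.from_euler('y',th,degrees=True)
    return RAIL+A.apply(np.array([lx,ly,lz])/1000)+B.apply(TCPB-np.array([65,0,64])/1000), binR(YAW,th)
E
python3 - <<'E'
from h import *
p0,R0=now(); print(p0)
print(row(p0+[0,0,.15],R0,p0,R0)); p,R=plan(14,60,20); print(p,row(p,R,p0,R0))
E
```

```text
[0.4741 0.2206 0.1507]
[-0.0001, 0.0, -0.25, 0.0, 0.0, 0.0]
[0.6567 0.0926 0.2751] [0.2875, 0.2354, -0.2075, 0.0039, -0.2219, 0.0219]
```

Call:
{"op": "apply_moves", "data": {
  "rows": [0, 0, -0.02, 0, 0, 0, 0, 0, -0.06, 0, 0, 0, 0, 0, -0.12, 0, 0, 0, 0, 0, -0.18, 0, 0, 0, 0, 0, -0.25, 0, 0, 0, 0.04, 0.03, -0.25, 0, -0.03, 0.003, 0.08, 0.06, -0.25, 0, -0.06, 0.006, 0.12, 0.1, -0.25, 0, -0.09, 0.009, 0.16, 0.13, -0.25, 0, -0.12, 0.012, 0.2, 0.165, -0.25, 0, -0.15, 0.015, 0.24, 0.2, -0.24, 0, -0.18, 0.018, 0.27, 0.22, -0.22, 0, -0.21, 0.02, 0.2875, 0.2354, -0.2075, 0.004, -0.222, 0.022, 0.2875, 0.2354, -0.2075, 0.004, -0.222, 0.022, 0.2875, 0.2354, -0.2075, 0.004, -0.222, 0.022, 0.2875, 0.2354, -0.2075, 0.004, -0.222, 0.022]
}}

```text
t: 5.85
tool_pos: [0.6566, 0.0933, 0.2766]
tool_rot: [3.087, 0.063, -0.541]
contact_force: [-0.8, -0.5, -2.6]
opening: 0.0094
grip_force: 60.8
```

Run:
```python
from h import *
o=ctrl.get_obs(); print(o["tool_pos"],o["q"],o["contact_force"],o["opening"],o["grip_force"])
R=Ro.from_rotvec(o["tool_rot"]).as_matrix(); print(R)
im,d=ctrl.get_image("scene"); np.save("s3.npy",d)
im2,d2=ctrl.get_image("top"); np.save("t3.npy",d2)
cv2.imwrite("pics/s3.png",np.vstack([cv2.resize(im[130:330,180:480],(600,400)),]))
cv2.imwrite("pics/t3.png",cv2.resize(im2[120:260,240:460],(660,420)))
```

```text
[0.6566 0.0933 0.2766] [ 0.0301  0.3251  1.3704 -0.0033  1.7931  1.56  ] [-0.825  -0.4554 -2.5632] 0.009379266204561887 60.770201683044434
[[ 0.9396  0.0407 -0.3399]
 [ 0.0384 -0.9992 -0.0135]
 [-0.3402 -0.0004 -0.9404]]
```

View pics/s3.png

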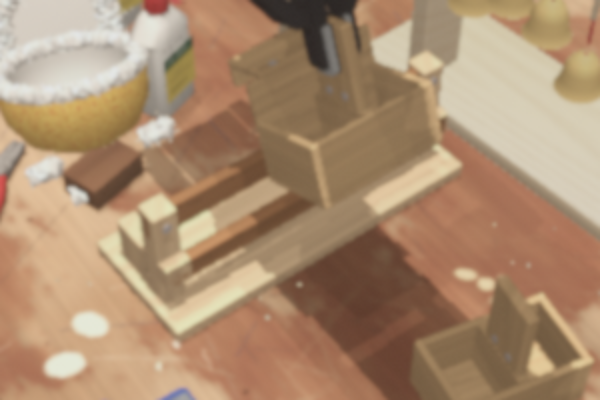

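View pics/t3.png

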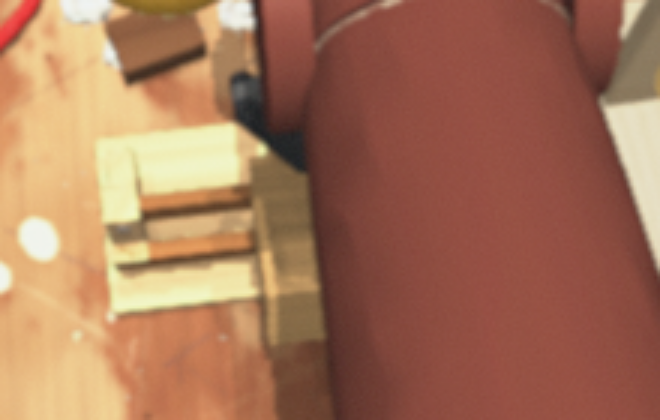

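The bin is held front-up above the middle of the rack in both views. Next I check its in-hand pose and the rail's position in the same depth frame.

Run:
```python
from h import *
o=ctrl.get_obs(); p=o["tool_pos"]; B=Ro.from_rotvec(o["tool_rot"])*Ro.from_euler('x',180,degrees=True)
org=p-B.apply(TCPB)
A=Ro.from_euler('z',YAW,degrees=True)
W=cloud("scene",np.load("s3.npy")); W0=cloud("scene",np.load("scene0.npy"))
X=B.inv().apply((W-org).reshape(-1,3))*1000
def s(n,m,ax):
    q=X[m,ax]; print(n,len(q), np.percentile(q,[10,50,90]).round(1) if len(q) else '')
x,y,z=X.T
s("left face y=55",(abs(x)<28)&(z>6)&(z<44)&(abs(y-55)<6),1)
s("front face x=-35",(abs(y)<48)&(z>6)&(z<44)&(abs(x+35)<6),0)
for nm,c in(("left face tilt",(abs(x)<28)&(z>6)&(z<44)&(abs(y-55)<6)),):
    G=np.c_[x[c],z[c],np.ones(c.sum())]; print(nm,np.linalg.lstsq(G,y[c],rcond=None)[0])
c=(abs(y)<48)&(z>6)&(z<44)&(abs(x+35)<6); print("front tilt y,z",np.linalg.lstsq(np.c_[y[c],z[c],np.ones(c.sum())],x[c],rcond=None)[0])
s("strip top z=86",(abs(y)<42)&(x>38)&(x<68)&(abs(z-86)<7),2)
c=(abs(y)<42)&(x>38)&(x<68)&(abs(z-86)<7)
if c.sum()>20: print("strip tilt x,y",np.linalg.lstsq(np.c_[x[c],y[c],np.ones(c.sum())],z[c],rcond=None)[0])
s("wall inner x=29",(abs(y)<50)&(abs(y)>10)&(z>55)&(z<78)&(abs(x-29)<5),0)
s("left wall top z=50",(abs(y-52)<2)&(abs(x)<28)&(abs(z-50)<5),2)
# rail in scene cloud, both frames
for nm,Q in(("before",W0),("now",W),("top0",cloud("top",np.load("top0.npy")))):
    Y=A.inv().apply((Q-RAIL).reshape(-1,3))*1000; a,b,c_=Y.T
    for n,m,ax in(("rail top z",(abs(a)<4)&(abs(b)<115)&(abs(c_)<5),2),("rail front x=-5",(abs(a+5)<6)&(abs(b)<115)&(c_<-5)&(c_>-22),0),("strip front x=-22",(abs(a+22)<5)&(abs(b)<115)&(c_<-48)&(c_>-64),0),
      ("postL y",(abs(a)<9)&(c_>-30)&(c_<1)&(b>105)&(b<160),1),("foot z=-96",(abs(b)<100)&(a<-25)&(a>-37)&(abs(c_+96)<6),2)):
        print(nm,n,m.sum(),np.percentile(Y[m,ax],[5,50,95]).round(1) if m.sum() else '', np.polyfit(b[m],Y[m,ax],1).round(3) if ax==0 and m.sum()>20 else '')
```

```text
left face y=55 449 [53.  53.8 54.7]
front face x=-35 1368 [-38.3 -37.  -35.5]
left face tilt [ 0.0043 -0.0013 53.8812]
front tilt y,z [ -0.0001   0.0031 -37.0081]
strip top z=86 305 [84.8 85.6 86.3]
strip tilt x,y [ 0.0017 -0.0022 85.534 ]
wall inner x=29 408 [25.5 27.  28.6]
left wall top z=50 80 [46.5 49.  50.6]
before rail top z 482 [-2.1 -0.2  1.8] 
before rail front x=-5 888 [-7.3 -5.7 -4.1] [ 0.001 -5.73 ]
before strip front x=-22 753 [-24.2 -22.8 -21.1] [  0.001 -22.704]
before postL y 207 [106.8 118.5 141.8] 
before foot z=-96 659 [-98.2 -95.9 -93.7] 
now rail top z 188 [-1.9 -0.   1.7] 
now rail front x=-5 353 [-7.1 -5.7 -4.1] [ 0.001 -5.749]
now strip front x=-22 385 [-24.2 -22.7 -21.1] [  0.001 -22.74 ]
now postL y 211 [106.7 117.4 141.7] 
now foot z=-96 663 [-97.9 -95.9 -93.7] 
top0 rail top z 582 [-3.  -0.2  2.1] 
top0 rail front x=-5 365 [-5.  -4.2 -3.4] [ 0.001 -4.175]
top0 strip front x=-22 286 [-21.8 -21.2 -20.2] [  0.001 -21.07 ]
top0 postL y 111 [105.9 116.3 136.3] 
top0 foot z=-96 603 [-98.9 -96.  -93.4]
```

```bash
sed -i 's/TCPB=np.array(\[-4.1,0,150.7\])/TCPB=np.array([-2.8,0,151])/' h.py
python3 - <<'E'
from h import *
p0,R0=now()
C=np.array([[-5,0],[5,0],[-5,-26],[5,-26],[-22,-45],[-22,-67]])
def chk(lx,lz,t):
    t=np.radians(t); d=C-[lx,lz]; bx=d[:,0]*np.cos(t)-d[:,1]*np.sin(t)+65; bz=d[:,0]*np.sin(t)+d[:,1]*np.cos(t)+64
    return "wall %.1f under %.1f lip %.1f"%((bx-35).min(),(80-bz).min(),min((65-bx)[bz>62],default=99))
for k in [(14,30,20),(14,0,20),(14,-8,20),(14,-12,20),(13,-12,16),(12,-12.5,12),(10.5,-13,8),(8.5,-13.5,4),(6.5,-14,0),(6.5,-15.5,0)]:
    p,R=plan(*k); print(k,chk(*k),row(p,R,p0,R0))
E
```

```text
(14, 30, 20) wall 21.8 under 47.3 lip 99.0 [0.0204, 0.0013, 0.049, -0.0, -0.0014, 0.0005]
(14, 0, 20) wall 11.6 under 19.1 lip 99.0 [0.0374, 0.0013, 0.0961, -0.0, -0.0014, 0.0005]
(14, -8, 20) wall 8.8 under 11.6 lip 11.2 [0.042, 0.0013, 0.1086, -0.0, -0.0014, 0.0005]
(14, -12, 20) wall 7.5 under 7.8 lip 12.6 [0.0442, 0.0013, 0.1149, -0.0, -0.0014, 0.0005]
(13, -12, 16) wall 5.5 under 6.7 lip 11.0 [0.0328, 0.0013, 0.1237, -0.0, 0.043, 0.0005]
(12, -12.5, 12) wall 3.5 under 5.2 lip 9.4 [0.0223, 0.0013, 0.1339, -0.0, 0.0875, 0.0005]
(10.5, -13, 8) wall 2.3 under 3.9 lip 7.3 [0.0116, 0.0013, 0.145, -0.0001, 0.1319, 0.0005]
(8.5, -13.5, 4) wall 1.8 under 2.8 lip 4.4 [0.0008, 0.0013, 0.157, -0.0001, 0.1764, 0.0005]
(6.5, -14, 0) wall 1.5 under 2.0 lip 1.5 [-0.0093, 0.0013, 0.1696, -0.0001, 0.2208, 0.0005]
(6.5, -15.5, 0) wall 1.5 under 0.5 lip 1.5 [-0.0084, 0.0013, 0.1719, -0.0001, 0.2208, 0.0005]
```

Lowering the tipped lip to -12 mm.

Call:
{"op": "apply_moves", "data": {
  "rows": [0.0204, 0.0013, 0.025, 0, 0, 0, 0.0204, 0.0013, 0.049, 0, 0, 0, 0.03, 0.0013, 0.075, 0, 0, 0, 0.0374, 0.0013, 0.0961, 0, 0, 0, 0.042, 0.0013, 0.1086, 0, 0, 0, 0.0442, 0.0013, 0.1149, 0, 0, 0, 0.0442, 0.0013, 0.1149, 0, 0, 0, 0.0442, 0.0013, 0.1149, 0, 0, 0, 0.0442, 0.0013, 0.1149, 0, 0, 0, 0.0442, 0.0013, 0.1149, 0, 0, 0]
}}

```text
t: 6.95
tool_pos: [0.6586, 0.092, 0.2025]
tool_rot: [3.087, 0.062, -0.541]
contact_force: [-0.3, -0.3, -1.8]
opening: 0.0093
grip_force: 60.8
```

```bash
cat >> h.py <<'E'
def lipnow():
    p,R=now(); B=R*Ro.from_euler('x',180,degrees=True); A=Ro.from_euler('z',YAW,degrees=True)
    l=p+B.apply(np.array([65,0,64])/1000-TCPB); return A.inv().apply(l-RAIL)*1000,(A.inv()*B).as_rotvec(degrees=True)
def binres(tag):
    im,d=ctrl.get_image("scene"); cv2.imwrite(f"pics/{tag}.png",cv2.resize(im[130:330,180:480],(600,400)))
    p,R=now(); B=R*Ro.from_euler('x',180,degrees=True); X=B.inv().apply((cloud("scene",d)-p).reshape(-1,3))*1000+TCPB*1000; x,y,z=X.T
    for n,c,v,u in(("front x=-35",(abs(y)<48)&(z>6)&(z<44)&(abs(x+35)<6),x,[y,z]),("left y=55",(abs(x)<28)&(z>6)&(z<44)&(abs(y-55)<6),y,[x,z]),("strip z=86",(abs(y)<42)&(x>38)&(x<68)&(abs(z-86)<7),z,[x,y])):
        print(n,c.sum(),np.median(v[c]).round(1),np.linalg.lstsq(np.c_[u[0][c],u[1][c],np.ones(c.sum())],v[c],rcond=None)[0].round(3))
E
python3 - <<'E'
from h import *
print(lipnow(),ctrl.get_obs()["contact_force"]); binres("s4")
p0,R0=now()
for k in [(14,-12,20),(13,-12,16),(12,-12.5,12),(10.5,-13,8),(8.5,-13.5,4),(6.5,-14,0),(6.5,-15.5,0)]:
    p,R=plan(*k); print(k,row(p,R,p0,R0))
E
```

```text
(array([ 14.7624,  -0.7111, -12.3833]), array([ 0.014 , 19.8894, -0.0096])) [-0.2612 -0.2663 -1.8166]
front x=-35 1173 -35.7 [  0.001   0.002 -35.745]
left y=55 373 53.9 [ 0.005 -0.001 53.942]
strip z=86 266 86.3 [-0.006 -0.002 86.582]
(14, -12, 20) [-0.0011, -0.0013, -0.0008, -0.0002, -0.001, -0.0001]
(13, -12, 16) [-0.0125, -0.0012, 0.008, -0.0002, 0.0435, -0.0001]
(12, -12.5, 12) [-0.023, -0.0012, 0.0183, -0.0002, 0.0879, -0.0001]
(10.5, -13, 8) [-0.0337, -0.0012, 0.0294, -0.0002, 0.1324, -0.0001]
(8.5, -13.5, 4) [-0.0445, -0.0012, 0.0414, -0.0002, 0.1768, -0.0001]
(6.5, -14, 0) [-0.0545, -0.0012, 0.054, -0.0001, 0.2212, -0.0001]
(6.5, -15.5, 0) [-0.0537, -0.0012, 0.0563, -0.0001, 0.2212, -0.0001]
```

Call:
{"op": "apply_moves", "data": {
  "rows": [-0.0125, -0.0012, 0.008, 0, 0.0435, 0, -0.0125, -0.0012, 0.008, 0, 0.0435, 0, -0.023, -0.0012, 0.0183, 0, 0.088, 0, -0.023, -0.0012, 0.0183, 0, 0.088, 0, -0.0337, -0.0012, 0.0294, 0, 0.1324, 0, -0.0337, -0.0012, 0.0294, 0, 0.1324, 0, -0.0445, -0.0012, 0.0414, 0, 0.1768, 0, -0.0445, -0.0012, 0.0414, 0, 0.1768, 0, -0.0545, -0.0012, 0.054, 0, 0.2212, 0, -0.0545, -0.0012, 0.054, 0, 0.2212, 0, -0.0545, -0.0012, 0.054, 0, 0.2212, 0, -0.0545, -0.0012, 0.054, 0, 0.2212, 0]
}}

```text
t: 8.2
tool_pos: [0.6174, 0.091, 0.1829]
tool_rot: [-3.141, -0.063, 0.003]
contact_force: [0.7, 0.2, -1.8]
opening: 0.0093
grip_force: 60.7
```

Run:
```python
from h import *
print(lipnow(),ctrl.get_obs()["contact_force"],ctrl.get_obs()["grip_force"]); binres("s5")
p0,R0=now()
for k in [(6.5,-15.5,0),(6.5,-16.5,0)]:
    p,R=plan(*k); print(k,row(p,R,p0,R0))
```

```text
(array([  6.9209,  -0.0851, -14.2831]), array([ 0.0075,  0.1243, -0.0148])) [ 0.6926  0.1557 -1.8479] 60.72943568229675
front x=-35 733 -35.9 [  0.     -0.003 -35.769]
left y=55 346 54.0 [ 0.002  0.007 53.765]
strip z=86 318 86.6 [-0.001 -0.003 86.661]
(6.5, -15.5, 0) [-0.001, -0.0002, 0.0022, -0.0001, 0.0011, -0.0002]
(6.5, -16.5, 0) [-0.001, -0.0002, 0.0039, -0.0001, 0.0011, -0.0002]
```

View pics/s5.png

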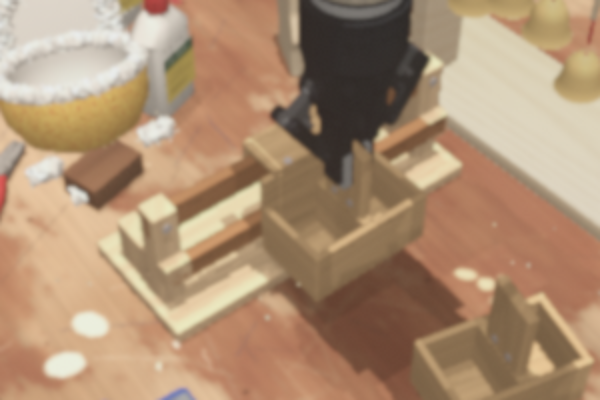

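The bin is upright with its lip strip over the rail, centred between the posts. Next I lower the last 2–3 mm to seat it.

Call:
{"op": "apply_moves", "data": {
  "rows": [0, 0, 0.002, 0, 0, 0, 0.001, 0, 0.003, 0, 0, 0, 0.001, 0, 0.004, 0, 0, 0, 0.001, 0, 0.004, 0, 0, 0]
}}

```text
t: 8.65
tool_pos: [0.6173, 0.091, 0.1805]
tool_rot: [-3.141, -0.063, 0.001]
contact_force: [-2.3, -0.8, 2.0]
opening: 0.0095
grip_force: 61.3
```

Run:
```python
from h import *
print(lipnow(),ctrl.get_obs()["contact_force"],ctrl.get_obs()["wrist_torque"])
```

```text
(array([  7.0092,  -0.0587, -16.5234]), array([ 0.0097,  0.0429, -0.0139])) [-2.3085 -0.7799  2.0385] [ 0.0079  0.136  -0.0271]
```

Call:
{"op": "apply_moves", "data": {
  "rows": [0, 0, 0, 0, 0, 0, 0, 0, 0, 0, 0, 0, 0, 0, 0, 0, 0, 0, 0, 0, 0, 0, 0, 0, 0, 0, 0, 0, 0, 0, 0, 0, 0, 0, 0, 0, 0, 0, 0, 0, 0, 0, 0, 0, 0, 0, 0, 0],
  "grip": 0.6
}}

```text
t: 9.45
tool_pos: [0.617, 0.0911, 0.1799]
tool_rot: [-3.141, -0.063, 0.002]
contact_force: [0.7, -0.3, -0.5]
opening: 0.0514
grip_force: 0.0
```

Call:
{"op": "apply_moves", "data": {
  "rows": [0, 0, -0.03, 0, 0, 0, 0, 0, -0.08, 0, 0, 0, 0, 0, -0.14, 0, 0, 0, 0, 0, -0.2, 0, 0, 0, 0, 0, -0.25, 0, 0, 0, 0, 0, -0.25, 0, 0, 0, 0, 0, -0.25, 0, 0, 0, 0, 0, -0.25, 0, 0, 0]
}}

```text
t: 10.25
tool_pos: [0.6166, 0.091, 0.3278]
tool_rot: [-3.141, -0.063, 0.007]
contact_force: [0.0, 0.1, -0.4]
opening: 0.051
grip_force: 0.0
```

Run:
```python
from h import *
im,d=ctrl.get_image("scene"); cv2.imwrite("pics/s6.png",cv2.resize(im[130:330,180:480],(600,400)))
A=Ro.from_euler('z',YAW,degrees=True)
X=A.inv().apply((cloud("scene",d)-RAIL).reshape(-1,3))*1000-[-57,0,-80]; x,y,z=X.T   # expected bin frame
for n,c,v,u in(("front x=-35",(abs(y)<48)&(z>6)&(z<44)&(abs(x+35)<8),x,[y,z]),("left y=55",(abs(x)<28)&(z>6)&(z<44)&(abs(y-55)<8),y,[x,z]),("strip z=86",(abs(y)<42)&(x>38)&(x<68)&(abs(z-86)<8),z,[x,y])):
    print(n,c.sum(),np.median(v[c]).round(1),np.linalg.lstsq(np.c_[u[0][c],u[1][c],np.ones(c.sum())],v[c],rcond=None)[0].round(3))
print(now()[0],ctrl.get_obs()["contact_force"],ctrl.get_obs()["t"])
```

```text
front x=-35 691 -36.3 [  0.001  -0.036 -35.331]
left y=55 349 54.2 [-0.004 -0.    54.188]
strip z=86 712 86.1 [ 0.032 -0.    84.393]
[0.6165 0.091  0.3274] [-0.445  -0.1835 -0.4038] 10.3
```

View pics/s6.png

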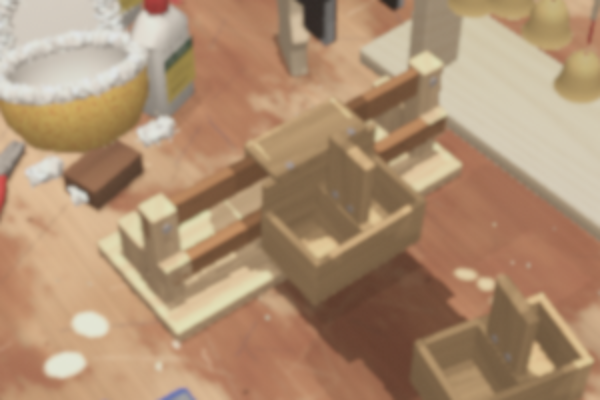

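The bin hangs on the rail within about 2° of upright. It is square to the rail and centred, the gripper is clear, and the tote hasn't moved.

```bash
python3 -c "
from station import ctrl
print(ctrl.finish_job())"
```

```text
the job is handed in; nothing more can be done
None
```

The lipped bin hangs on the middle of the rack's rail, square to it and about 2° from upright; I handed the job in at about 10.3 s with the gripper clear and the other bin where it stood, but `finish_job` returned no verdict.

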